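# Put the trim offcuts away in the divided tray

## Robot

A 6-joint arm with a two-finger parallel gripper is mounted at the origin on a cart in front of the work surface, level with it; the furniture and walls round the work are solid. World frame = base frame: x ahead of the robot, y to its left, z up, the work surface at z = 0. Lengths are in m, angles in rad, forces in N, time in s.
With the tool pointing down it reaches from about 0.375 to 0.75 m from the base axis. Payload 9 kg.
Tool frame: the origin (TCP) lies midway between the tips of the shut fingers; the grasp point (between the pads) lies 19 mm behind it (r.pinch_z is the distance from the TCP to the grasp point, in m); z points along the fingers, y is the line along which they close (so a half turn about z gives the same grasp; the last joint's range is limited). The gripper opens to 85 mm and grips with 20 to 120 N. Pads are 22 mm wide; open, the fingers measure 114 mm over their backs; the gripper's body (76 mm by 85 mm) begins 54 mm behind the grasp point. The pads swing forward as they close: fully open they stand 13 mm farther back than shut.
Start: joints at [1.121, 0.104, 0.097, 1.564, 0, 1.353], TCP at [0.138, 0.584, 0.231] pointing down, gripper open.
Joint ranges: [-2.99, 2.99], [-0.84, 1.86], [-1.1, 1.16], [-1.84, 2.11], [-1.51, 1.56], [-3.14, 3.14]. Speed limits (rad/s): [2.22, 2.22, 2.57, 3.14, 3.14, 3.14].

## Interface

Orientations are given as a unit quaternion [x, y, z, w].
In Python, from station import r gives the robot as it stands. The module is installed in compiled form; this text tells all that it offers.
- The arm moves only by the tool drive_tool, never from a script. Its argument "deltas" is a list of rows, each a list of 3 entries, a list of its own where there are three numbers: the opening, from 0 (shut) to 1 (fully open), then the shift along the tool's x, y, z in mm, then the turn, a rotation vector about the tool's x, y, z in degrees. A call has 1 to 20 rows; each row shifts and turns the commanded pose from where the row before left it, along the tool's axes as they then stand; what a row does not reach is not made up. A row lasts 1/8 s, in which the tool goes at most 62.5 mm and 10.7 degrees, less where a joint would pass 70% of its speed; a pose out of reach is approached as far as the arm can. A call with a gripper value outside its range is refused whole. The fingers move at their own pace and stop on an object; "force" is the grip in N (left out, the last holds). Time passes only in rows, so rows that do not move let the fingers close. It gives the time, the measured TCP pose, the force, the opening and the grip force at its end, in the units of the state.
- r.get_state(): the state, without advancing time (a new reading comes with each control period).
- r.camera(name): name is "scene" or "top" or "wrist"; returns the picture (384x512x3 uint8, blue, green, red); there is no depth.
- r.get_calibration(name): a dict with "camera_matrix" (3x3 intrinsics, pixels), "dist_coeffs" ([k1, k2, p1, p2, k3] as OpenCV has them; the pictures are not rectified), "xyz" and "orientation" of the camera in the world; the wrist camera has in their place "mount" (4x4, takes a point from camera to tool coordinates, whose origin is the TCP and whose axes are the flange's). Camera axes: x right, y down, z forward; pixel columns grow to the right and rows downward; lengths in m; the calibration is good to about 2 mm. A picture is of the moment at which its call begins: read the wrist's pose just before it. get_calibration takes no time and is no camera call.
- r.hand_in(): hands the job in; it is judged then, once.
The state is a dict: "time": time; "joints": joint angles; "dq": joint speeds; "joint_torque": joint torques, N m; "tcp_pos": TCP position; "tool_rot": TCP orientation; "contact_force": force on the tool from outside, world axes, zero at the start; "torque": the same for the moment, N m; "width": finger opening in m; "grip_force": force on a finger pad.
Only numpy, scipy, OpenCV 4.12 (cv2) and the standard library are available. Lean on these libraries where they do the work, as an engineer would, in place of code of your own. Each camera call takes 0.05 s, during which the arm holds its last target. There are 200 camera calls.

## Task

The shelf trim is fitted: gather the reusable offcuts into the grey divided tray. Nest the three aluminium angle pieces squarely on one another, ridge on ridge and centred, in the middle of the wide bay and along it, the shortest at the bottom and the longest on top; lay the square tube along the narrow bay. Leave the U-channel, the flat bar and the spice jar where they are.

Things in the scene. Friction and masses are not known exactly. Their poses are not given: they have to be found in the camera images.
- angle_short_center (a point): the shortest offcut of bare aluminium equal angle (L section, legs 40 x 40 mm, 5 mm thick), 40 mm long, lying like a little roof: ridge up, both legs sloping down at 45 degrees, 57 mm wide over the legs, 32 mm high. The point is its centre, 16 mm above its feet; x along the ridge (the 40 mm length), y across, z up. Easily gripped from above over its two square-cut ends. Nested squarely on another angle it sits 7 mm higher than that one.
- angle_mid_center (a point): the middle offcut of bare aluminium equal angle (L section, legs 40 x 40 mm, 5 mm thick), 54 mm long, lying like a little roof: ridge up, both legs sloping down at 45 degrees, 57 mm wide over the legs, 32 mm high. The point is its centre, 16 mm above its feet; x along the ridge (the 54 mm length), y across, z up. Easily gripped from above over its two square-cut ends. Nested squarely on another angle it sits 7 mm higher than that one.
- angle_long_center (a point): the longest offcut of bare aluminium equal angle (L section, legs 40 x 40 mm, 5 mm thick), 68 mm long, lying like a little roof: ridge up, both legs sloping down at 45 degrees, 57 mm wide over the legs, 32 mm high. The point is its centre, 16 mm above its feet; x along the ridge (the 68 mm length), y across, z up. Easily gripped from above over its two square-cut ends. Nested squarely on another angle it sits 7 mm higher than that one.
- tube_center (a point): offcut of bare aluminium square tube, 30 x 30 mm, 60 mm long, 3 mm wall, lying on one side, open at both ends. The point is its centre, 15 mm above its underside; x along its length, z up.
- bay_wide (a point): wide bay of the grey plastic tray (tray 150 x 159 mm, walls 5 mm thick and 24 mm high over the worktop, with a raised floor, stands firmly on the worktop and does not slide). The bay is 140 mm long and 84 mm wide inside. The point is the middle of the bay's floor, 12 mm above the worktop; x along the bay's length, y across, z up. Its walls rise 12 mm above this floor.
- bay_narrow (a point): narrow bay of the same tray, beside the wide bay, 140 mm long and 60 mm wide inside. The point is the middle of its floor, 12 mm above the worktop; x along its length, y across, z up. Walls 12 mm above this floor.
- channel_center (a point): bare aluminium U-channel offcut, 60 mm long (x), 40 mm wide, 25 mm high, lying with its open side up; does not belong in the tray, leave alone. The point is its centre, 12.5 mm above its underside.
- flat_bar_center (a point): bare aluminium flat bar offcut, 64 x 40 x 8 mm, lying flat; does not belong in the tray, leave alone. The point is its centre; x along its length.
- spice_jar: glass spice jar with a screw cap, 46 mm across, 98 mm high, standing at the back of the worktop behind the tray; leave alone. Origin at the centre of its underside. (A wall cupboard hangs 0.5 m over the right-hand end of the worktop: swing in close to the base. A 90 mm salt shaker stands to the right of the offcuts.)
Mind the look-alikes: they are no part of the job. Leave any pink or red look-alike of the part that bears tube_center alone. What is shaped like the part that bears angle_long_center but green or red is not meant.

How it is judged:
By the outcome, as a careful person would: the job done as asked, in the order asked, and still so for the second after the job is handed in, with the robot touching nothing.
It also fails if it takes over 109 s, if anything falls off the work surface, if the arm or the gripper's body presses on something with over 40 N, if the wrist force passes 120 N, or if a joint passes its speed limit or range.

## Working session

There is one attempt and no reset: what is moved stays moved. The work goes in short steps, Python scripts to look and compute and a tool call to move; the robot and the scene stay as the last step left them, time stands still between calls to the robot, and variables do not carry over. Pictures are saved under pics/ and viewed, at most 14 in all, crops included, and the job is handed in when it is done.

Besides the shell and the picture viewer there is one more tool, called after "Request:" as name(argument=value, ...), one argument or row to a line, values as JSON. drive_tool: Moves the arm, as the interface text tells. Its arguments: {"type":"object","properties":{"deltas":{"type":"array"},"force":{"type":"number"}},"required":["deltas"]}

```bash
mkdir -p pics
cat > h.py <<'E'
import numpy as np, cv2
from scipy.spatial.transform import Rotation as R
from station import r
def cam(name):
    s=r.get_state(); im=r.camera(name); c=r.get_calibration(name)
    K=np.array(c["camera_matrix"]);d=np.array(c["dist_coeffs"])
    if name=="wrist":
        T=np.eye(4);T[:3,:3]=R.from_quat(s["tool_rot"]).as_matrix();T[:3,3]=s["tcp_pos"]
        T=T@np.array(c["mount"])
    else:
        T=np.eye(4);o=np.array(c["orientation"],float)
        T[:3,:3]=R.from_quat(o).as_matrix() if o.size==4 else o
        T[:3,3]=c["xyz"]
    return im,(K,d,T)
def ray(C,px,z):
    K,d,T=C
    p=cv2.undistortPoints(np.array(px,float).reshape(-1,1,2),K,d).reshape(-1,2)
    v=np.c_[p,np.ones(len(p))]@T[:3,:3].T
    return T[:3,3]+v*((z-T[2,3])/v[:,2])[:,None]
def proj(C,P):
    K,d,T=C
    Q=(np.array(P,float).reshape(-1,3)-T[:3,3])@T[:3,:3]
    return cv2.projectPoints(Q,np.zeros(3),np.zeros(3),K,d)[0].reshape(-1,2)
E
python3 - <<'E'
from h import *
for n in("top","scene"):
    im,C=cam(n);cv2.imwrite(f"pics/{n}0.png",cv2.resize(im,None,fx=1.5,fy=1.5));np.save(f"pics/{n}0.npy",im)
    print(n,C)
print(r.get_state())
print(r.get_calibration("wrist"))
E
```

```text
top (array([[387.59340098,   0.        , 262.8603168 ],
       [  0.        , 387.59340098, 197.94264729],
       [  0.        ,   0.        ,   1.        ]]), array([-0.05630821,  0.        ,  0.        ,  0.        ,  0.        ]), array([[ 0.02839009, -0.99123008,  0.12906177,  0.42638539],
       [-0.99958235, -0.02745502,  0.00901886,  0.1813861 ],
       [-0.00539637, -0.12926391, -0.99159554,  1.00332164],
       [ 0.        ,  0.        ,  0.        ,  1.        ]]))
scene (array([[498.08332436,   0.        , 255.32285672],
       [  0.        , 498.08332436, 197.63217134],
       [  0.        ,   0.        ,   1.        ]]), array([-0.1787591,  0.       ,  0.       ,  0.       ,  0.       ]), array([[-8.21606321e-01, -4.10440427e-01,  3.95602969e-01,
        -1.56066093e-02],
       [-5.70055307e-01,  5.91573613e-01, -5.70155775e-01,
         9.75144381e-01],
       [-1.32982531e-05, -6.93959161e-01, -7.20014363e-01,
         1.03556777e+00],
       [ 0.00000000e+00,  0.00000000e+00,  0.00000000e+00,
         1.00000000e+00]]))
{'time': 0.1, 'joints': array([1.12128472e+00, 
[... 573 characters left out ...]
[-0.02610403,  0.04835841,  0.01983855]), 'grip_force': 0.0, 'width': 0.08575513374329}
{'camera_matrix': array([[326.39287013,   0.        , 252.82911942],
       [  0.        , 326.39287013, 198.89983451],
       [  0.        ,   0.        ,   1.        ]]), 'dist_coeffs': array([-0.06909773,  0.        ,  0.        ,  0.        ,  0.        ]), 'mount': array([[ 9.53813345e-04, -9.51823013e-01, -3.06646444e-01,
         7.92338043e-02],
       [ 9.99999177e-01,  6.44876243e-04,  1.10878348e-03,
        -3.32068582e-04],
       [-8.57616628e-04, -3.06647249e-01,  9.51822845e-01,
        -1.43320038e-01],
       [ 0.00000000e+00,  0.00000000e+00,  0.00000000e+00,
         1.00000000e+00]])}
```

View pics/top0.png

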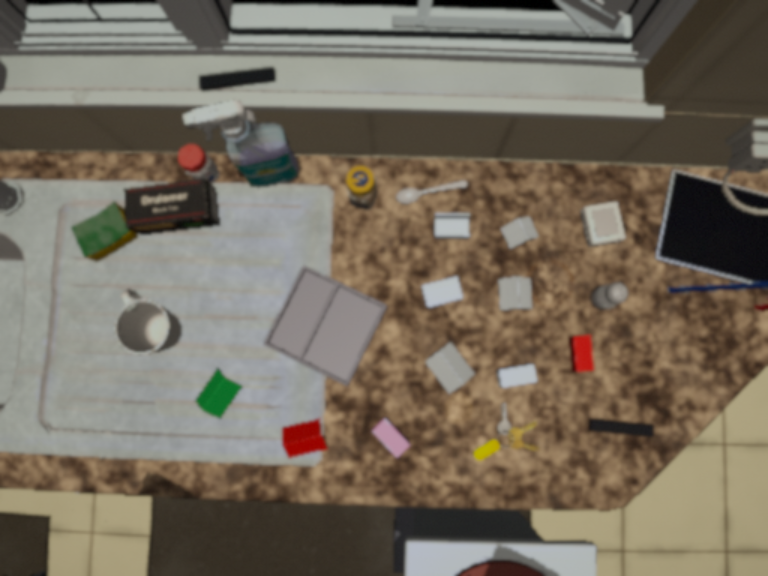

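View pics/scene0.png

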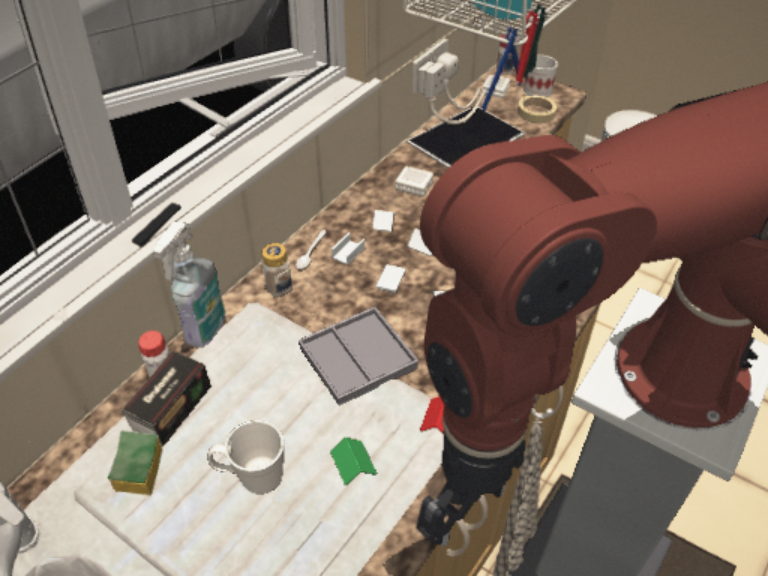

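The top view (1.5× pixels) shows the tray at (325,325), the angles at (519,232), (516,293) and (450,367), and the channel at (452,225). The two shiny rectangles at (442,292) and (518,375) are the tube and the flat bar. Next I'll zoom in and measure.

Run:
```python
from h import *
_,C=cam("top"); im=np.load("pics/top0.npy")
cv2.imwrite("pics/topz.png",cv2.resize(im[120:280,170:390],None,fx=3.6,fy=3.6,interpolation=cv2.INTER_CUBIC))
hsv=cv2.cvtColor(im,cv2.COLOR_BGR2HSV)
m=((hsv[...,1]<50)&(hsv[...,2]>110)).astype(np.uint8)*255
m=cv2.morphologyEx(m,cv2.MORPH_OPEN,np.ones((3,3)))
for c in cv2.findContours(m,cv2.RETR_EXTERNAL,cv2.CHAIN_APPROX_NONE)[0]:
    a=cv2.contourArea(c)
    (x,y),wh,_=cv2.minAreaRect(c)
    if a<150 or a>6000 or not(230<x<430 and 110<y<300): continue
    P=ray(C,c.reshape(-1,2),0.016)[:,:2]
    q=cv2.minAreaRect((P*1000).astype(np.float32))
    print(np.round((x*1.5,y*1.5)),a,np.round(q[0]),np.round(q[1]),round(q[2],1))
# tray: corners at rim
```

```text
[517. 375.] 324.5 [428. -20.] [35. 67.] 10.7
[449. 367.] 587.0 [438.  94.] [72. 57.] 38.4
[514. 292.] 438.0 [568. -16.] [57. 57.] 1.6
[442. 291.] 412.5 [567. 109.] [45. 69.] 16.7
[519. 231.] 312.0 [677. -23.] [45. 57.] 23.9
[452. 224.] 374.5 [685.  95.] [46. 63.] 1.6
[604. 223.] 596.5 [ 697. -173.] [73. 66.] 11.2
[432. 192.] 205.5 [743. 130.] [ 26. 127.] 10.7
```

View pics/topz.png

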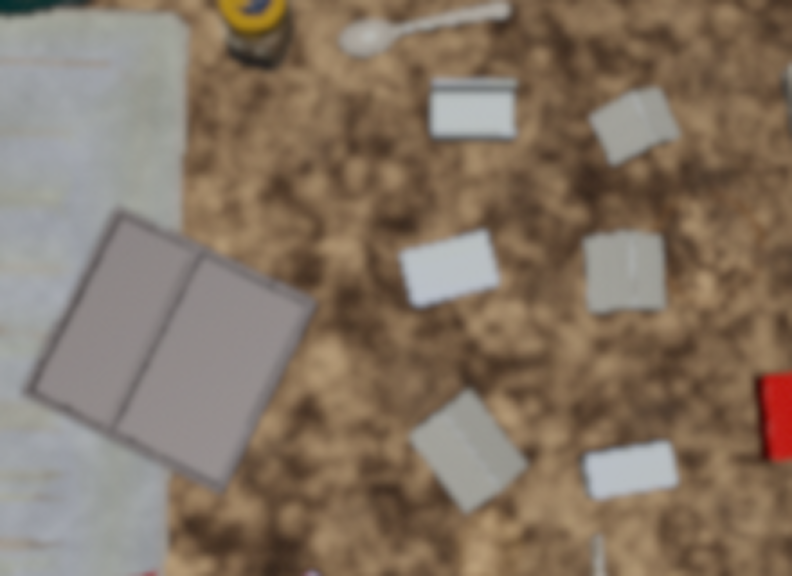

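The zoom (3.6×, offset 170,120) separates everything:

- **Tray corners:** (120,210), (315,303), (222,488) and (28,390), with the divider from (203,258) to (118,428). The wide bay is on the right.
- **Angles:** short at (635,125), mid at (625,272), long at (468,450).
- **Tube:** at (630,470).
- **Flat bar and channel:** flat bar at (450,268), channel at (472,110).

```bash
cat >> h.py <<'E'
def trayfrom(C,corn,div):
    """corn: 4 outer rim corners px (far-left, far-right, near-right, near-left), div: divider px; rim z=.024"""
    P=ray(C,corn,.024)[:,:2]; D=ray(C,div,.024)[:,:2]
    return P,D
def go(x,y,z,yawclose=None):
    """world target TCP, closing line direction (deg). prints tool-axis delta"""
    s=r.get_state();M=R.from_quat(s["tool_rot"])
    t=M.inv().apply(np.array([x,y,z])-s["tcp_pos"])*1000
    yv=M.as_matrix()[:,1];zv=M.as_matrix()[:,2]
    cur=np.degrees(np.arctan2(yv[1],yv[0]))
    out="d=%s"%np.round(t,1)
    # turn about tool z (down): positive lowers yaw
    if yawclose is not None: out+=" turn=%.1f"%(-((yawclose-cur+90)%180-90))
    print(out,"cur yaw %.1f zv %s j6 %.2f t %.1f"%(cur,np.round(zv,3),s["joints"][5],s["time"]))
E
python3 - <<'E'
from h import *
_,C=cam("top")
z=lambda l:[(a/3.6+170,b/3.6+120) for a,b in l]
P,D=trayfrom(C,z([(120,210),(315,303),(222,488),(28,390)]),z([(203,258),(118,428)]))
print(P,D,P.mean(0))
for i in range(4): print(np.linalg.norm(P[i]-P[i-1]), np.degrees(np.arctan2(*(P[i]-P[i-1])[::-1])))
c=P.mean(0);print(np.degrees(np.arctan2(*(D[0]-D[1])[::-1])))
go(c[0]-.0,c[1],.2); go(.65,-.02,.17)
E
```

```text
[[0.60043363 0.34472359]
 [0.53751693 0.20346653]
 [0.40622139 0.26426359]
 [0.47028222 0.40352573]] [[0.56743974 0.28394309]
 [0.44561966 0.33872173]] [0.50361354 0.30399486]
0.14281835386789055 -24.313357219409564
0.15463527230386748 -114.00846610625324
0.14468863936335377 155.1532684614786
0.1532897116764247 65.29748410726836
-24.21194468285774
d=[-420.4 -188.3   30.9] cur yaw 76.7 zv [-0.    -0.001 -1.   ] j6 1.35 t 0.2
d=[-637.3 -469.9   61. ] cur yaw 76.7 zv [-0.    -0.001 -1.   ] j6 1.35 t 0.2
```

Request:
drive_tool(
  deltas=[
    [1,[-40,-19,-2],[0,0,0]],
    [1,[-40,-19,-2],[0,0,0]],
    [1,[-40,-19,-2],[0,0,0]],
    [1,[-40,-19,-2],[0,0,0]],
    [1,[-40,-19,-2],[0,0,0]],
    [1,[-40,-19,-2],[0,0,0]],
    [1,[-40,-19,-2],[0,0,0]],
    [1,[-40,-19,-2],[0,0,0]],
    [1,[-40,-19,-2],[0,0,0]],
    [1,[-40,-19,-2],[0,0,0]],
    [1,[0,0,0],[0,0,0]],
    [1,[0,0,0],[0,0,0]],
  ],
)

```text
time: 1.7
tcp_pos: [0.4832, 0.3073, 0.2511]
tool_rot: [0.116, 0.993, 0.0, -0.0]
contact_force: [-1.1, 0.1, 0.1]
width: 0.0854
grip_force: 0.0
```

Run:
```python
from h import *
im,C=cam("wrist");cv2.imwrite("pics/w1.png",cv2.resize(im,None,fx=1.5,fy=1.5));np.save("pics/w1.npy",im);np.savez("pics/w1c.npz",*C)
go(.65,-.02,.17)
```

```text
d=[-237.8 -280.6   81.1] cur yaw 76.7 zv [-0.  0. -1.] j6 0.57 t 1.8
```

View pics/w1.png

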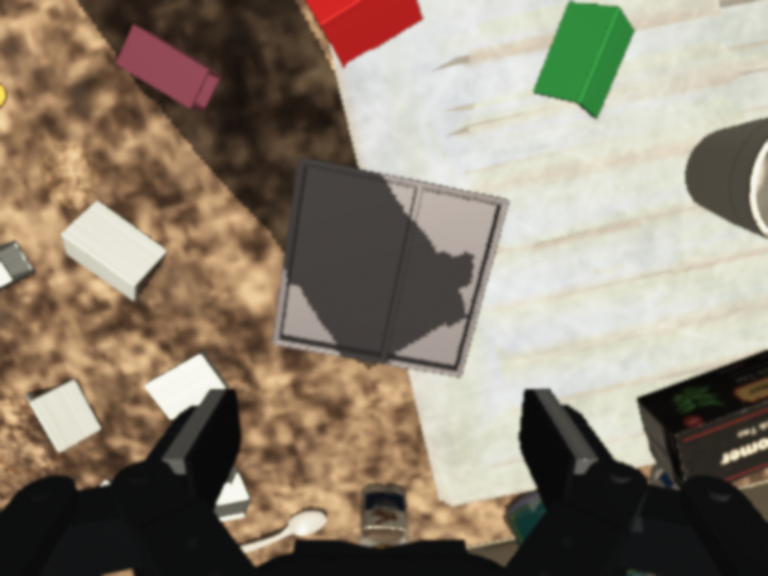

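The wrist view shows the tray with outer rim corners at (303,161), (508,201), (461,375) and (276,344), in 1.5× pixels. The divider runs from (417,187) to (385,358), with the wide bay on the left.

Run:
```python
from h import *
f=np.load("pics/w1c.npz");C=(f["arr_0"],f["arr_1"],f["arr_2"])
z=lambda l:[(a/1.5,b/1.5) for a,b in l]
# order: far-left? just report
P,D=trayfrom(C,z([(303,161),(508,201),(461,375),(276,344)]),z([(417,187),(385,358)]))
print(P.round(4),D.round(4),P.mean(0))
for i in range(4): print(np.linalg.norm(P[i]-P[i-1]), np.degrees(np.arctan2(*(P[i]-P[i-1])[::-1])))
print(np.degrees(np.arctan2(*(D[1]-D[0])[::-1])),np.linalg.norm(D[1]-D[0]))
a=np.radians(-24.7);n=np.array([-np.sin(a),np.cos(a)]);u=np.array([np.cos(a),np.sin(a)])
c=P.mean(0)
print("divider off",(D.mean(0)-c)@n)  # expect +: wide bay other side; 12
print("wide",c-n*(79.5-5-42)/1000,"narrow",c+n*(79.5-5-30)/1000)
```

```text
[[0.4062 0.268 ]
 [0.4694 0.4101]
 [0.6037 0.3496]
 [0.541  0.2065]] [[0.4438 0.3454]
 [0.5737 0.2909]] [0.50504792 0.30854234]
0.14816799330663152 155.48433779435283
0.1555881507920497 66.02859855955253
0.14734715745281493 -24.282921324581416
0.1561966021141139 -113.67195564947764
-22.774402707146763 0.1407974065417647
divider off 0.010307229826503748
wide [0.49146724 0.27901582] narrow [0.523643   0.34897095]
```

Request:
drive_tool(
  deltas=[
    [1,[-25,-30,10],[0,0,0]],
    [1,[-25,-30,10],[0,0,0]],
    [1,[-25,-30,10],[0,0,0]],
    [1,[-25,-30,10],[0,0,0]],
    [1,[-25,-30,10],[0,0,0]],
    [1,[-25,-30,10],[0,0,0]],
    [1,[-25,-30,10],[0,0,0]],
    [1,[-25,-30,10],[0,0,0]],
    [1,[-25,-30,0],[0,0,0]],
    [1,[0,0,0],[0,0,0]],
    [1,[0,0,0],[0,0,0]],
  ],
)

```text
time: 3.12
tcp_pos: [0.6401, -0.006, 0.1714]
tool_rot: [0.115, 0.993, 0.0, -0.0]
contact_force: [0.0, -0.1, -0.1]
width: 0.0855
grip_force: 0.0
```

Run:
```python
from h import *
im,C=cam("wrist");cv2.imwrite("pics/w2.png",cv2.resize(im,None,fx=1.5,fy=1.5));np.save("pics/w2.npy",im);np.savez("pics/w2c.npz",*C)
```

```text
(no output)
```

View pics/w2.png

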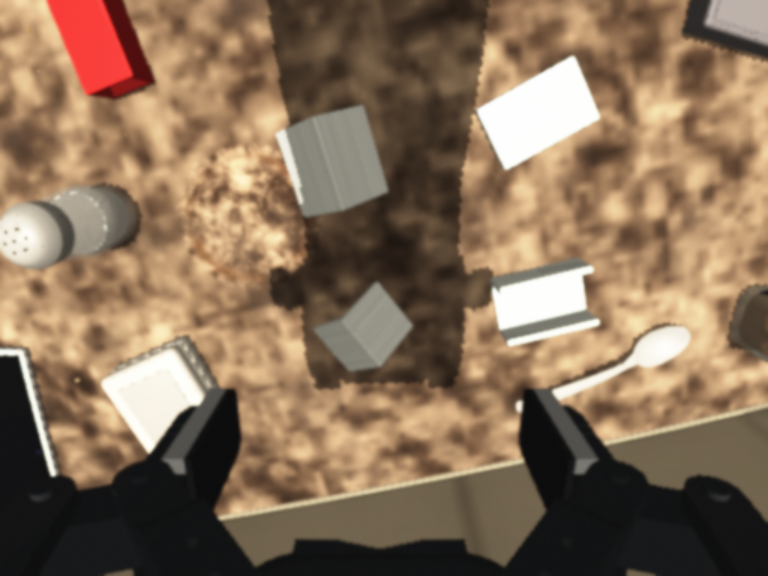

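In the wrist view (1.5× pixels) the short angle's ridge runs (345,320)–(378,368), with outer edges (377,282)–(413,326) and (315,328)–(348,370). The mid angle's ridge runs (315,117)–(341,209), with outer edges (362,106)–(388,190) and (278,133)–(303,215).

```bash
cat >> h.py <<'E'
def angle(C,ridge,e1,e2,s=1.5):
    q=lambda l,z:ray(C,[(a/s,b/s) for a,b in l],z)[:,:2]
    A=q(ridge,.0318);B=q(e1,.0035);D=q(e2,.0035)
    for n,v in(("ridge",A),("e1",B),("e2",D)):
        d=v[1]-v[0];print(n,v.mean(0).round(4),"len %.1f yaw %.1f"%(1000*np.hypot(*d),np.degrees(np.arctan2(d[1],d[0]))%180))
    print("feet mid",((B+D)/2).mean(0).round(4),"w",np.linalg.norm((B-D).mean(0)))
E
python3 - <<'E'
from h import *
f=np.load("pics/w2c.npz");C=(f["arr_0"],f["arr_1"],f["arr_2"])
angle(C,[(345,320),(378,368)],[(377,282),(413,326)],[(315,328),(348,370)])
angle(C,[(315,117),(341,209)],[(362,106),(388,190)],[(278,133),(303,215)])
E
```

```text
ridge [ 0.6787 -0.0262] len 38.4 yaw 18.7
e1 [ 0.6671 -0.0011] len 39.6 yaw 25.0
e2 [ 0.6891 -0.0511] len 38.4 yaw 21.5
feet mid [ 0.6781 -0.0261] w 0.0545821812912533
ridge [ 0.568  -0.0184] len 52.1 yaw 1.5
e1 [0.5664 0.0089] len 52.2 yaw 4.4
e2 [ 0.5694 -0.0458] len 51.7 yaw 1.6
feet mid [ 0.5679 -0.0185] w 0.05479655154510259
```

Run:
```python
from h import *
go(.678,-.026,.004,23.3)
```

```text
d=[-41.6 -11.1 167.5] turn=53.5 cur yaw 76.8 zv [-0.  0. -1.] j6 0.02 t 3.2
```

Request:
drive_tool(
  deltas=[
    [1,[-20.8,-5.5,0],[0,0,0]],
    [1,[-20.8,-5.5,0],[0,0,0]],
    [1,[0,0,15],[0,0,8.9]],
    [1,[0,0,15],[0,0,8.9]],
    [1,[0,0,15],[0,0,8.9]],
    [1,[0,0,15],[0,0,8.9]],
    [1,[0,0,15],[0,0,8.9]],
    [1,[0,0,15],[0,0,9]],
    [1,[0,0,0],[0,0,0]],
    [1,[0,0,0],[0,0,0]],
  ],
  force=40,
)

```text
time: 4.42
tcp_pos: [0.6786, -0.0268, 0.0823]
tool_rot: [0.549, 0.836, 0.0, 0.0]
contact_force: [-0.7, 0.4, 0.7]
width: 0.0855
grip_force: 0.0
```

Run:
```python
from h import *
im,C=cam("wrist");cv2.imwrite("pics/w3.png",cv2.resize(im,None,fx=1.5,fy=1.5));np.savez("pics/w3c.npz",*C)
go(.678,-.026,.004,23.3)
```

```text
d=[ 1.3 -0.5 78.5] turn=0.1 cur yaw 23.4 zv [ 0.001 -0.    -1.   ] j6 0.93 t 4.5
```

View pics/w3.png

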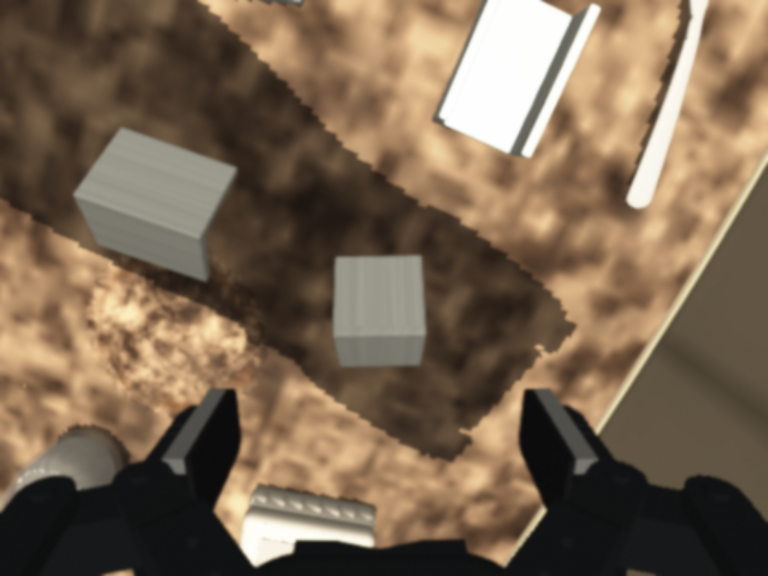

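Close up, the short angle is square to the fingers: ridge (333,335)–(425,335), edges (336,256)–(421,256) and (339,366)–(421,364).

Run:
```python
from h import *
f=np.load("pics/w3c.npz");C=(f["arr_0"],f["arr_1"],f["arr_2"])
angle(C,[(333,335),(425,335)],[(336,256),(421,256)],[(339,366),(421,364)])
```

```text
ridge [ 0.6781 -0.027 ] len 39.2 yaw 23.5
e1 [ 0.6667 -0.0015] len 39.4 yaw 23.5
e2 [ 0.6896 -0.0522] len 41.0 yaw 25.0
feet mid [ 0.6781 -0.0268] w 0.055607491406801685
```

Request:
drive_tool(
  deltas=[
    [1,[0.3,0,26],[0,0,0]],
    [1,[0,0,26],[0,0,0]],
    [1,[0,0,16],[0,0,0]],
    [1,[0,0,10],[0,0,0]],
    [1,[0,0,0],[0,0,0]],
    [0,[0,0,0],[0,0,0]],
    [0,[0,0,0],[0,0,0]],
    [0,[0,0,0],[0,0,0]],
    [0,[0,0,0],[0,0,0]],
    [0,[0,0,0],[0,0,0]],
    [0,[0,0,0],[0,0,0]],
  ],
  force=40,
)

```text
time: 5.85
tcp_pos: [0.6788, -0.0274, 0.0041]
tool_rot: [0.55, 0.835, 0.0, 0.001]
contact_force: [-0.9, -0.6, 5.5]
width: 0.0393
grip_force: 39.8
```

Run:
```python
from h import *
s=r.get_state();print(s["width"],s["grip_force"],s["tcp_pos"])
go(.491,.278,.15,-24.2)
```

```text
0.03925106356041044 39.79212713486049 [ 0.67881377 -0.02739276  0.00412565]
d=[ 354.6  -52.  -146.2] turn=47.4 cur yaw 23.2 zv [ 0.001 -0.    -1.   ] j6 0.93 t 5.8
```

Request:
drive_tool(
  deltas=[
    [0,[0,0,-15],[0,0,0]],
    [0,[0,0,-30],[0,0,0]],
    [0,[0,0,-40],[0,0,0]],
    [0,[0,0,-40],[0,0,0]],
    [0,[44.3,-6.5,0],[0,0,0]],
    [0,[44.3,-6.5,0],[0,0,0]],
    [0,[44.3,-6.5,0],[0,0,0]],
    [0,[44.3,-6.5,0],[0,0,0]],
    [0,[44.3,-6.5,0],[0,0,0]],
    [0,[44.3,-6.5,0],[0,0,0]],
    [0,[44.3,-6.5,0],[0,0,0]],
    [0,[44.3,-6.5,0],[0,0,0]],
    [0,[0,0,0],[0,0,9.5]],
    [0,[0,0,0],[0,0,9.5]],
    [0,[0,0,0],[0,0,9.5]],
    [0,[0,0,0],[0,0,9.5]],
    [0,[0,0,0],[0,0,9.4]],
    [0,[0,0,0],[0,0,0]],
    [0,[0,0,0],[0,0,0]],
  ],
)

```text
time: 8.22
tcp_pos: [0.4908, 0.2779, 0.1287]
tool_rot: [0.839, 0.545, 0.0, 0.0]
contact_force: [-0.3, 0.2, -0.4]
width: 0.0389
grip_force: 40.4
```

Run:
```python
from h import *
im,C=cam("wrist");cv2.imwrite("pics/w4.png",cv2.resize(im,None,fx=1.5,fy=1.5));np.savez("pics/w4c.npz",*C)
go(.491,.278,.018,-24.2)
```

```text
d=[  0.2   0.2 110.5] turn=0.2 cur yaw -24.0 zv [ 0.  0. -1.] j6 2.27 t 8.3
```

View pics/w4.png

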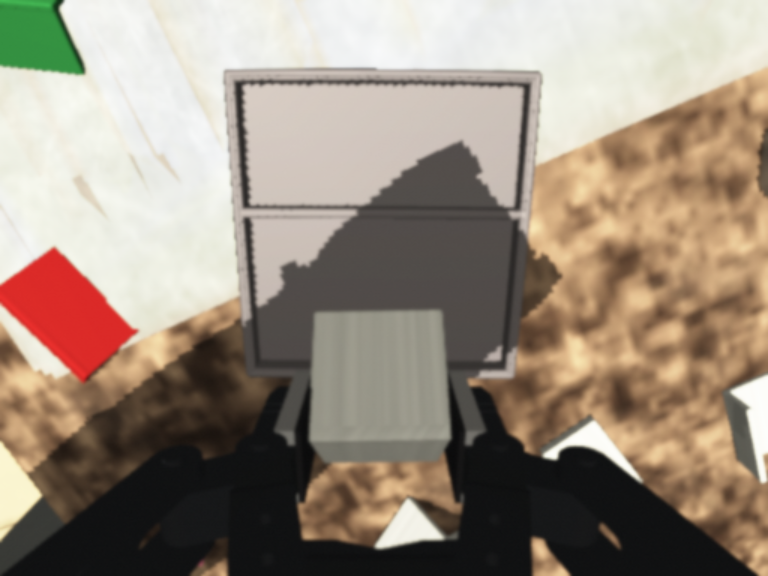

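The short piece is held straight. The tray rim corners are at (225,71), (541,73), (515,377) and (248,375), and the divider centreline runs (240,213)–(527,215). I'll recompute the bay centres from these.

Run:
```python
from h import *
f=np.load("pics/w4c.npz");C=(f["arr_0"],f["arr_1"],f["arr_2"])
z=lambda l:[(a/1.5,b/1.5) for a,b in l]
P,D=trayfrom(C,z([(225,71),(541,73),(515,377),(248,375)]),z([(240,213),(527,215)]))
for i in range(4): print(np.linalg.norm(P[i]-P[i-1]), np.degrees(np.arctan2(*(P[i]-P[i-1])[::-1])))
d=D[1]-D[0];a=np.arctan2(d[1],d[0]);print(np.degrees(a),np.linalg.norm(d))
a=np.radians(-24.2);n=np.array([-np.sin(a),np.cos(a)])
c=P.mean(0);print(c,"divider off",(D.mean(0)-c)@n)
print("wide",c-n*.0325,"narrow",c+n*.0445)
```

```text
0.15819921645280902 65.65039153755103
0.14940105460247025 -24.235402689385243
0.15866630812212945 -113.85329445081709
0.15077524642272117 155.58831992727875
-24.31159223974801 0.14581902158717375
[0.50462216 0.30642304] divider off 0.011840415259272903
wide [0.49129966 0.27677914] narrow [0.52286373 0.34701239]
```

Request:
drive_tool(
  deltas=[
    [0,[-0.8,0.9,30],[0,0,0.3]],
    [0,[0,0,30],[0,0,0]],
    [0,[0,0,30],[0,0,0]],
    [0,[0,0,14],[0,0,0]],
    [0,[0,0,5],[0,0,0]],
    [0,[0,0,2.5],[0,0,0]],
    [0,[0,0,0],[0,0,0]],
    [0,[0,0,0],[0,0,0]],
  ],
)

```text
time: 9.28
tcp_pos: [0.4918, 0.277, 0.0176]
tool_rot: [0.841, 0.541, 0.001, 0.0]
contact_force: [-0.4, 0.2, -0.2]
width: 0.0391
grip_force: 40.4
```

Request:
drive_tool(
  deltas=[
    [0,[0,0,1],[0,0,0]],
    [0,[0,0,0.5],[0,0,0]],
    [0.55,[0,0,0],[0,0,0]],
    [0.7,[0,0,0],[0,0,0]],
    [0.8,[0,0,0],[0,0,0]],
    [0.8,[0,0,0],[0,0,0]],
    [0.8,[0,0,-30],[0,0,0]],
    [0.8,[0,0,-40],[0,0,0]],
    [1,[0,0,-45],[0,0,0]],
    [1,[0,0,0],[0,0,0]],
  ],
)

```text
time: 10.52
tcp_pos: [0.4936, 0.2775, 0.1345]
tool_rot: [0.841, 0.541, 0.003, 0.001]
contact_force: [0.3, 0.1, 0.1]
width: 0.0856
grip_force: 0.0
```

Run:
```python
from h import *
im,C=cam("wrist");cv2.imwrite("pics/w5.png",cv2.resize(im,None,fx=1.5,fy=1.5));np.savez("pics/w5c.npz",*C)
go(.568,-.0185,.1,2)
```

```text
d=[-237.9  191.2   32. ] turn=-26.5 cur yaw -24.5 zv [ 0.003  0.001 -1.   ] j6 2.28 t 10.6
```

View pics/w5.png

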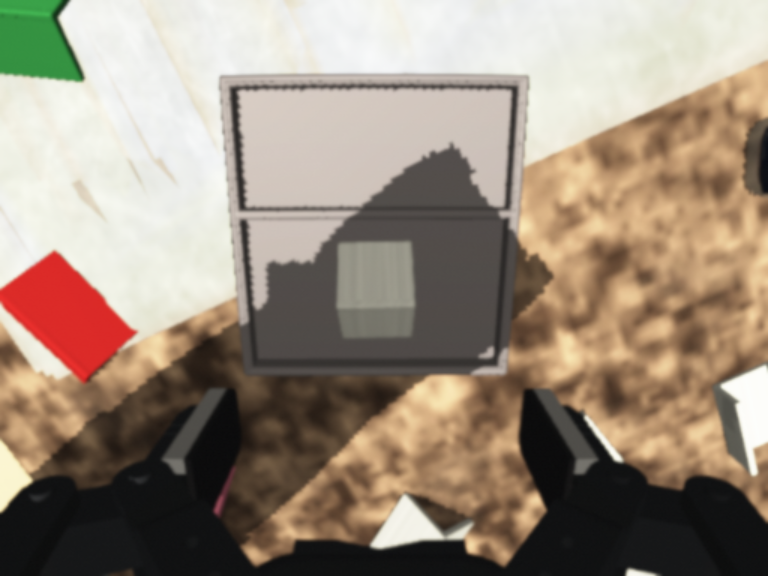

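The short angle sits in the bay, ridge (336,306)–(415,306), edges (338,241)–(411,241) and (342,338)–(412,337).

```bash
cat >> h.py <<'E'
def angle2(C,ridge,e1,e2,zb,s=1.5):
    q=lambda l,z:ray(C,[(a/s,b/s) for a,b in l],z)[:,:2]
    A=q(ridge,zb+.0318);B=q(e1,zb+.0035);D=q(e2,zb+.0035)
    for n,v in(("ridge",A),("e1",B),("e2",D)):
        d=v[1]-v[0];print(n,v.mean(0).round(4),"len %.1f yaw %.1f"%(1000*np.hypot(*d),(np.degrees(np.arctan2(d[1],d[0]))+90)%180-90))
    print("feet mid",((B+D)/2).mean(0).round(4),"w",np.linalg.norm((B-D).mean(0)))
E
python3 - <<'E'
from h import *
f=np.load("pics/w5c.npz");C=(f["arr_0"],f["arr_1"],f["arr_2"])
angle2(C,[(336,306),(415,306)],[(338,241),(411,241)],[(342,338),(412,337)],.012)
E
```

```text
ridge [0.4915 0.2777] len 39.9 yaw -24.5
e1 [0.5025 0.3032] len 39.7 yaw -24.5
e2 [0.4804 0.2513] len 40.5 yaw -23.7
feet mid [0.4914 0.2773] w 0.05642278026067927
```

Request:
drive_tool(
  deltas=[
    [1,[-29.7,23.9,0],[0,0,0]],
    [1,[-29.7,23.9,0],[0,0,0]],
    [1,[-29.7,23.9,0],[0,0,0]],
    [1,[-29.7,23.9,0],[0,0,0]],
    [1,[-29.7,23.9,0],[0,0,0]],
    [1,[-29.7,23.9,0],[0,0,0]],
    [1,[-29.7,23.9,0],[0,0,0]],
    [1,[-29.7,23.9,0],[0,0,0]],
    [1,[0,0,15],[0,0,-8.8]],
    [1,[0,0,15],[0,0,-8.8]],
    [1,[0,0,15],[0,0,-8.9]],
    [1,[0,0,0],[0,0,0]],
    [1,[0,0,0],[0,0,0]],
  ],
)

```text
time: 12.2
tcp_pos: [0.5666, -0.0186, 0.0852]
tool_rot: [0.696, 0.718, -0.0, -0.0]
contact_force: [0.3, -0.4, -0.1]
width: 0.0853
grip_force: 0.0
```

Run:
```python
from h import *
im,C=cam("wrist");cv2.imwrite("pics/w6.png",cv2.resize(im,None,fx=1.5,fy=1.5));np.savez("pics/w6c.npz",*C)
go(.568,-.0185,.001,2)
```

```text
d=[ 0.1  1.  84.6] turn=-0.1 cur yaw 1.9 zv [ 0.  0. -1.] j6 1.27 t 12.2
```

View pics/w6.png

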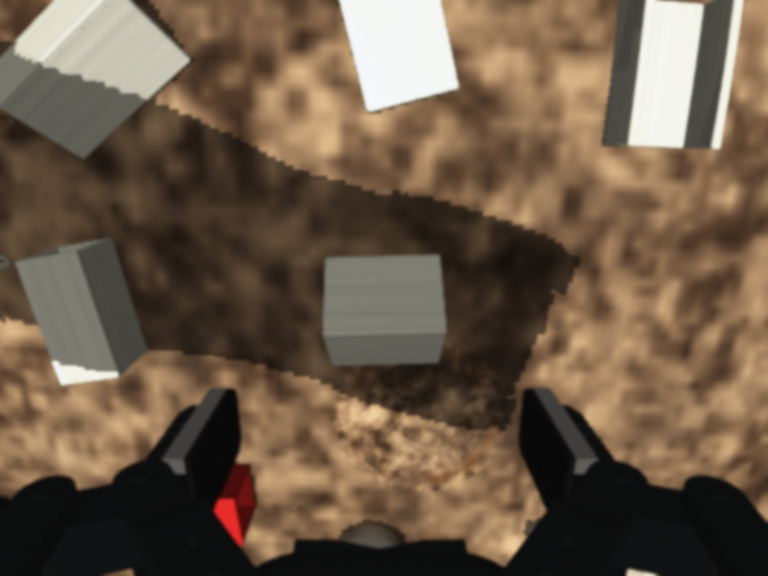

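The mid angle's ridge is (321,333)–(446,332), with edges (325,258)–(440,255) and (331,365)–(441,362).

Run:
```python
from h import *
f=np.load("pics/w6c.npz");C=(f["arr_0"],f["arr_1"],f["arr_2"])
angle2(C,[(321,333),(446,332)],[(325,258),(440,255)],[(331,365),(441,362)],0)
go(.568,-.0185,.0,3)
```

```text
ridge [ 0.5678 -0.0188] len 54.0 yaw 2.4
e1 [0.5666 0.0083] len 54.1 yaw 3.4
e2 [ 0.5703 -0.0469] len 55.6 yaw 3.6
feet mid [ 0.5685 -0.0193] w 0.05527960084464838
d=[ 0.1  1.  85.6] turn=-1.1 cur yaw 1.9 zv [ 0.  0. -1.] j6 1.27 t 12.2
```

Request:
drive_tool(
  deltas=[
    [1,[0.4,1.3,27],[0,0,-1.1]],
    [1,[0,0,27],[0,0,0]],
    [1,[0,0,18],[0,0,0]],
    [1,[0,0,11],[0,0,0]],
    [1,[0,0,0],[0,0,0]],
    [0,[0,0,0],[0,0,0]],
    [0,[0,0,0],[0,0,0]],
    [0,[0,0,0],[0,0,0]],
    [0,[0,0,0],[0,0,0]],
    [0,[0,0,0],[0,0,0]],
  ],
  force=40,
)

```text
time: 13.5
tcp_pos: [0.569, -0.0184, 0.0034]
tool_rot: [0.688, 0.726, 0.001, 0.001]
contact_force: [0.6, 1.4, 6.6]
width: 0.0527
grip_force: 41.6
```

Run:
```python
from h import *
go(.4915,.2776,.13,-24.4)
```

```text
d=[ 299.7  -61.1 -126.9] turn=27.5 cur yaw 3.1 zv [ 0.002 -0.    -1.   ] j6 1.25 t 13.5
```

Request:
drive_tool(
  deltas=[
    [0,[0,0,-15],[0,0,0]],
    [0,[0,0,-30],[0,0,0]],
    [0,[0,0,-40],[0,0,0]],
    [0,[0,0,-42],[0,0,0]],
    [0,[37.5,-7.6,0],[0,0,0]],
    [0,[37.5,-7.6,0],[0,0,0]],
    [0,[37.5,-7.6,0],[0,0,0]],
    [0,[37.5,-7.6,0],[0,0,0]],
    [0,[37.5,-7.6,0],[0,0,0]],
    [0,[37.5,-7.6,0],[0,0,0]],
    [0,[37.5,-7.6,0],[0,0,0]],
    [0,[37.5,-7.6,0],[0,0,0]],
    [0,[0,0,0],[0,0,9.2]],
    [0,[0,0,0],[0,0,9.2]],
    [0,[0,0,0],[0,0,9.1]],
    [0,[0,0,0],[0,0,0]],
    [0,[0,0,0],[0,0,0]],
  ],
)

```text
time: 15.62
tcp_pos: [0.491, 0.278, 0.1296]
tool_rot: [0.84, 0.543, 0.0, -0.0]
contact_force: [-0.8, -0.3, -1.1]
width: 0.0526
grip_force: 42.4
```

Run:
```python
from h import *
im,C=cam("wrist");cv2.imwrite("pics/w7.png",cv2.resize(im,None,fx=1.5,fy=1.5));np.savez("pics/w7c.npz",*C)
go(.4915,.2776,.0235,-24.4)
```

```text
d=[ -0.2   0.5 106.1] turn=0.2 cur yaw -24.2 zv [ 0.  0. -1.] j6 2.28 t 15.7
```

View pics/w7.png

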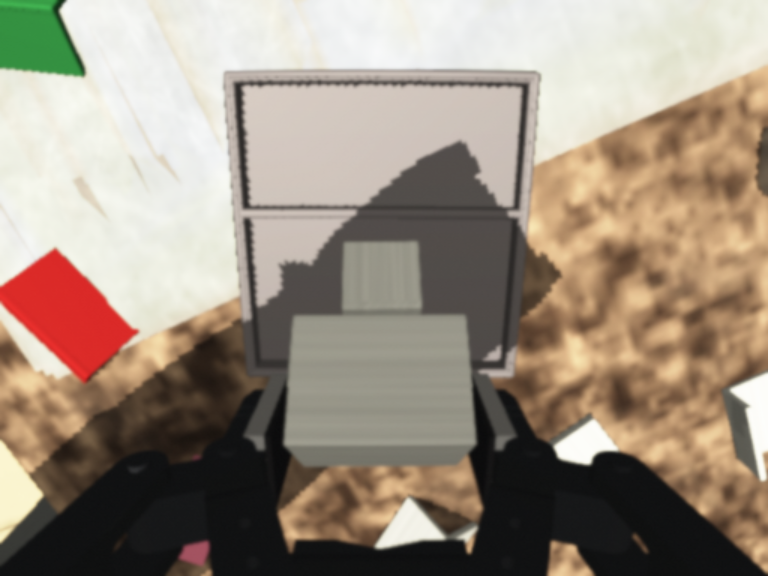

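The mid angle is held squarely, ridge (284,445)–(476,444). The short one below has edge (343,241)–(418,241). I'll check the held ridge's lateral offset.

Run:
```python
from h import *
f=np.load("pics/w7c.npz");C=(f["arr_0"],f["arr_1"],f["arr_2"])
angle2(C,[(284,445),(476,444)],[(292,316),(468,315)],[(301,465),(464,465)],.1296-.0034)
print(ray(C,[(343/1.5,241/1.5),(418/1.5,241/1.5)],.0155).mean(0))
```

```text
ridge [0.4903 0.2771] len 52.9 yaw -23.8
e1 [0.5016 0.3023] len 54.8 yaw -23.8
e2 [0.4797 0.2513] len 56.9 yaw -24.2
feet mid [0.4907 0.2768] w 0.05547597463128206
[0.50242182 0.30307587 0.0155    ]
```

Request:
drive_tool(
  deltas=[
    [0,[0.8,0.5,30],[0,0,0.3]],
    [0,[0,0,30],[0,0,0]],
    [0,[0,0,26],[0,0,0]],
    [0,[0,0,12],[0,0,0]],
    [0,[0,0,5],[0,0,0]],
    [0,[0,0,3],[0,0,0]],
    [0,[0,0,0],[0,0,0]],
    [0,[0,0,0],[0,0,0]],
  ],
)

```text
time: 16.68
tcp_pos: [0.4923, 0.2787, 0.024]
tool_rot: [0.842, 0.54, 0.001, 0.0]
contact_force: [0.1, -0.5, -0.9]
width: 0.0531
grip_force: 42.4
```

Request:
drive_tool(
  deltas=[
    [0,[0,0,1],[0,0,0]],
    [0,[0,0,0.7],[0,0,0]],
    [0,[0,0,0],[0,0,0]],
  ],
)

```text
time: 17.05
tcp_pos: [0.4923, 0.2786, 0.0229]
tool_rot: [0.842, 0.54, 0.0, 0.0]
contact_force: [-3.9, -2.5, 9.4]
width: 0.053
grip_force: 43.3
```

Request:
drive_tool(
  deltas=[
    [0.75,[0,0,0],[0,0,0]],
    [0.85,[0,0,0],[0,0,0]],
    [0.9,[0,0,0],[0,0,0]],
    [0.9,[0,0,0],[0,0,0]],
    [0.9,[0,0,-25],[0,0,0]],
    [0.9,[0,0,-40],[0,0,0]],
    [1,[0,0,-45],[0,0,0]],
    [1,[0,0,0],[0,0,0]],
  ],
)

```text
time: 18.05
tcp_pos: [0.4942, 0.2793, 0.1358]
tool_rot: [0.842, 0.54, 0.003, 0.001]
contact_force: [0.9, 0.3, -0.6]
width: 0.0854
grip_force: 0.0
```

Run:
```python
from h import *
im,C=cam("wrist");np.save("pics/w8.npy",im);np.savez("pics/w8c.npz",*C)
go(.438,.094,.1,-50); go(.438,.094,.1,40)
```

```text
d=[-191.1   27.1   33. ] turn=25.3 cur yaw -24.7 zv [ 0.003  0.001 -1.   ] j6 2.29 t 18.1
d=[-191.1   27.1   33. ] turn=-64.7 cur yaw -24.7 zv [ 0.003  0.001 -1.   ] j6 2.29 t 18.1
```

Request:
drive_tool(
  deltas=[
    [1,[-38.2,5.4,0],[0,0,0]],
    [1,[-38.2,5.4,0],[0,0,0]],
    [1,[-38.2,5.4,0],[0,0,0]],
    [1,[-38.2,5.4,0],[0,0,0]],
    [1,[-38.3,5.5,0],[0,0,0]],
    [1,[0,0,5],[0,0,-9.2]],
    [1,[0,0,5],[0,0,-9.2]],
    [1,[0,0,10],[0,0,-9.2]],
    [1,[0,0,10],[0,0,-9.2]],
    [1,[0,0,10],[0,0,-9.2]],
    [1,[0,0,10],[0,0,-9.2]],
    [1,[0,0,0],[0,0,-9.5]],
    [1,[0,0,0],[0,0,0]],
    [1,[0,0,0],[0,0,0]],
  ],
)

```text
time: 19.85
tcp_pos: [0.4364, 0.0936, 0.0811]
tool_rot: [0.424, 0.906, -0.0, -0.0]
contact_force: [-0.0, 0.1, -0.0]
width: 0.0851
grip_force: 0.0
```

Run:
```python
from h import *
im,C=cam("wrist");np.savez("pics/w9c.npz",*C)
a=np.load("pics/w8.npy")[140:260,180:320]   # x2.5 -> 350x300
b=im[110:290,130:370]                       # x1.8 
cv2.imwrite("pics/w9.png",np.hstack([cv2.resize(a,(350,300),interpolation=cv2.INTER_CUBIC),cv2.resize(b,(400,300),interpolation=cv2.INTER_CUBIC)]))
go(.438,.094,.0,40)
```

```text
d=[-0.7  1.4 81.3] turn=-0.2 cur yaw 39.8 zv [-0.  0. -1.] j6 0.79 t 19.9
```

View pics/w9.png

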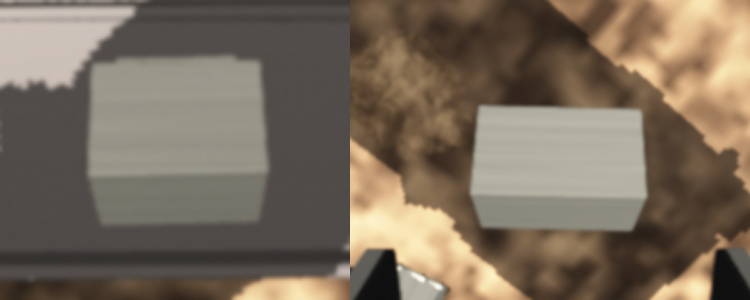

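On the left, the mid angle is nested with its ridge at (88,176)–(270,173). The short one's edge shows evenly under it at (115,58)–(235,55), so it is centred within about 1 mm. On the right, the long angle's ridge is (471,194)–(647,196), with edges (479,105)–(641,111) and (481,227)–(632,231).

Run:
```python
from h import *
L=lambda n:(lambda f:(f["arr_0"],f["arr_1"],f["arr_2"]))(np.load(n))
g=lambda l:[((a-350)/1.6667+130,b/1.6667+110) for a,b in l]
angle2(L("pics/w9c.npz"),g([(471,194),(647,196)]),g([(479,105),(641,111)]),g([(481,227),(632,231)]),0,1)
g=lambda l:[(a/2.5+180,b/2.5+140) for a,b in l]
angle2(L("pics/w8c.npz"),g([(88,176),(270,173)]),g([(92,63),(262,61)]),g([(101,224),(260,221)]),.019,1)
```

```text
ridge [0.4385 0.093 ] len 67.5 yaw 39.1
e1 [0.4214 0.1144] len 67.7 yaw 37.7
e2 [0.456  0.0707] len 67.9 yaw 38.2
feet mid [0.4387 0.0925] w 0.05576053562959454
ridge [0.4919 0.2766] len 54.1 yaw -23.7
e1 [0.5031 0.3025] len 54.4 yaw -24.0
e2 [0.4809 0.2516] len 54.2 yaw -23.6
feet mid [0.492 0.277] w 0.05552588289502558
```

Request:
drive_tool(
  deltas=[
    [1,[-2,1.2,26],[0,0,1.5]],
    [1,[0,0,26],[0,0,0]],
    [1,[0,0,18],[0,0,0]],
    [1,[0,0,10],[0,0,0]],
    [1,[0,0,0],[0,0,0]],
    [0,[0,0,0],[0,0,0]],
    [0,[0,0,0],[0,0,0]],
    [0,[0,0,0],[0,0,0]],
    [0,[0,0,0],[0,0,0]],
    [0,[0,0,0],[0,0,0]],
  ],
  force=40,
)

```text
time: 21.15
tcp_pos: [0.4398, 0.0929, 0.0027]
tool_rot: [0.434, 0.901, 0.0, 0.001]
contact_force: [-0.5, 0.9, 6.8]
width: 0.0667
grip_force: 44.1
```

Run:
```python
from h import *
go(.4918,.2771,.13,-24.1)
```

```text
d=[ 111.6  155.6 -127.1] turn=62.6 cur yaw 38.5 zv [ 0.002  0.    -1.   ] j6 0.81 t 21.1
```

Request:
drive_tool(
  deltas=[
    [0,[0,0,-15],[0,0,0]],
    [0,[0,0,-30],[0,0,0]],
    [0,[0,0,-40],[0,0,0]],
    [0,[0,0,-42],[0,0,0]],
    [0,[22.3,31.1,0],[0,0,0]],
    [0,[22.3,31.1,0],[0,0,0]],
    [0,[22.3,31.1,0],[0,0,0]],
    [0,[22.3,31.1,0],[0,0,0]],
    [0,[22.4,31.2,0],[0,0,0]],
    [0,[0,0,0],[0,0,9]],
    [0,[0,0,0],[0,0,9]],
    [0,[0,0,0],[0,0,9]],
    [0,[0,0,0],[0,0,9]],
    [0,[0,0,0],[0,0,9]],
    [0,[0,0,0],[0,0,9]],
    [0,[0,0,0],[0,0,8.6]],
    [0,[0,0,0],[0,0,0]],
    [0,[0,0,0],[0,0,0]],
  ],
)

```text
time: 23.4
tcp_pos: [0.4912, 0.2771, 0.129]
tool_rot: [0.838, 0.545, 0.0, 0.0]
contact_force: [-0.7, 0.9, 0.5]
width: 0.0668
grip_force: 45.3
```

Run:
```python
from h import *
im,C=cam("wrist");np.save("pics/w10.npy",im);np.savez("pics/w10c.npz",*C)
cv2.imwrite("pics/w10.png",cv2.resize(im[130:330,150:350],(600,600),interpolation=cv2.INTER_CUBIC))
go(.4918,.2771,.0287,-24.1)
```

```text
d=[  0.3   0.5 100.2] turn=0.2 cur yaw -23.9 zv [ 0.  0. -1.] j6 2.27 t 23.4
```

View pics/w10.png

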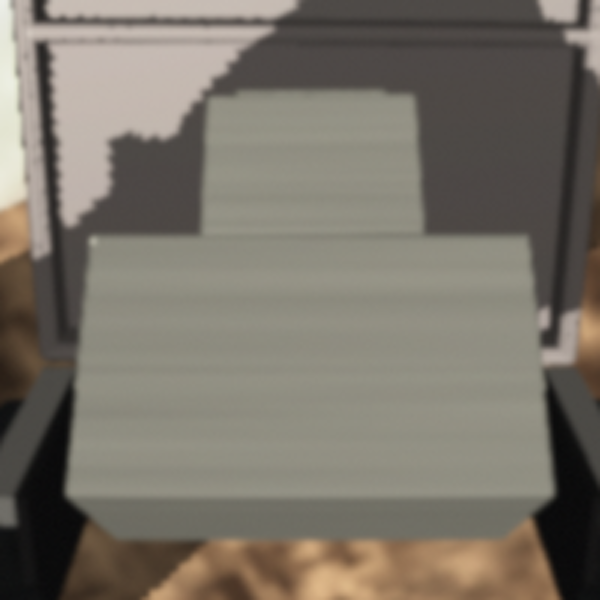

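The long angle is held square: ridge (66,496)–(556,496), edges (90,236)–(529,235) and (120,540)–(504,540). The nested pair behind it has its edge at (207,97)–(415,95).

Run:
```python
from h import *
L=lambda n:(lambda f:(f["arr_0"],f["arr_1"],f["arr_2"]))(np.load(n))
g=lambda l:[(a/3+150,b/3+130) for a,b in l]
C=L("pics/w10c.npz")
angle2(C,g([(66,496),(556,496)]),g([(90,236),(529,235)]),g([(120,540),(504,540)]),.129-.0027,1)
p=ray(C,g([(207,97),(415,95)]),.0225);print(p.mean(0),np.linalg.norm(p[0]-p[1]))
```

```text
ridge [0.4909 0.2769] len 67.1 yaw -23.9
e1 [0.502  0.3025] len 68.0 yaw -23.7
e2 [0.4797 0.2509] len 66.7 yaw -23.9
feet mid [0.4908 0.2767] w 0.056152687362016715
[0.5025996  0.30262908 0.0225    ] 0.053883617096062944
```

Request:
drive_tool(
  deltas=[
    [0,[0.2,0.2,30],[0,0,0.2]],
    [0,[0,0,30],[0,0,0]],
    [0,[0,0,22],[0,0,0]],
    [0,[0,0,11],[0,0,0]],
    [0,[0,0,4],[0,0,0]],
    [0,[0,0,2],[0,0,0]],
    [0,[0,0,0.8],[0,0,0]],
    [0,[0,0,0],[0,0,0]],
  ],
)

```text
time: 24.45
tcp_pos: [0.4918, 0.2773, 0.0294]
tool_rot: [0.84, 0.543, 0.0, 0.0]
contact_force: [-0.1, -0.4, -0.8]
width: 0.067
grip_force: 45.4
```

Request:
drive_tool(
  deltas=[
    [0,[0,0,0.8],[0,0,0]],
    [0,[0,0,0.7],[0,0,0]],
    [0,[0,0,0],[0,0,0]],
  ],
)

```text
time: 24.82
tcp_pos: [0.492, 0.2775, 0.029]
tool_rot: [0.84, 0.543, 0.001, 0.0]
contact_force: [-4.0, -1.7, 11.4]
width: 0.067
grip_force: 46.5
```

Request:
drive_tool(
  deltas=[
    [0.88,[0,0,0],[0,0,0]],
    [0.95,[0,0,0],[0,0,0]],
    [1,[0,0,0],[0,0,0]],
    [1,[0,0,0],[0,0,0]],
    [1,[0,0,-20],[0,0,0]],
    [1,[0,0,-40],[0,0,0]],
    [1,[0,0,-45],[0,0,0]],
    [1,[0,0,0],[0,0,0]],
  ],
)

```text
time: 25.82
tcp_pos: [0.4941, 0.278, 0.1381]
tool_rot: [0.84, 0.543, 0.004, 0.001]
contact_force: [0.6, -0.5, 0.1]
width: 0.0858
grip_force: 0.0
```

Run:
```python
from h import *
im,C=cam("wrist");np.save("pics/w11.npy",im);np.savez("pics/w11c.npz",*C)
go(.43,-.02,.1,10.7)
```

```text
d=[-297.3   64.9   34.8] turn=-35.0 cur yaw -24.3 zv [ 0.005  0.001 -1.   ] j6 2.28 t 25.9
```

Request:
drive_tool(
  deltas=[
    [1,[-33,7.2,0],[0,0,0]],
    [1,[-33,7.2,0],[0,0,0]],
    [1,[-33,7.2,0],[0,0,0]],
    [1,[-33,7.2,0],[0,0,0]],
    [1,[-33,7.2,0],[0,0,0]],
    [1,[-33,7.2,0],[0,0,0]],
    [1,[-33,7.2,0],[0,0,0]],
    [1,[-33,7.2,0],[0,0,0]],
    [1,[-33,7.3,0],[0,0,0]],
    [1,[0,0,10],[0,0,-8.8]],
    [1,[0,0,10],[0,0,-8.8]],
    [1,[0,0,10],[0,0,-8.8]],
    [1,[0,0,5],[0,0,-8.6]],
    [1,[0,0,0],[0,0,0]],
    [1,[0,0,0],[0,0,0]],
  ],
)

```text
time: 27.75
tcp_pos: [0.4283, -0.0202, 0.0973]
tool_rot: [0.639, 0.769, 0.0, -0.0]
contact_force: [0.2, 0.6, -0.6]
width: 0.0856
grip_force: 0.0
```

Run:
```python
from h import *
im,C=cam("wrist");np.savez("pics/w12c.npz",*C)
a=np.load("pics/w11.npy")[130:260,170:330]
b=im[110:290,130:370]
cv2.imwrite("pics/w12.png",np.hstack([cv2.resize(a,(370,300),interpolation=cv2.INTER_CUBIC),cv2.resize(b,(400,300),interpolation=cv2.INTER_CUBIC)]))
go(.43,-.02,.0,10.7)
```

```text
d=[-0.1  1.6 97.4] turn=-0.1 cur yaw 10.6 zv [ 0.  0. -1.] j6 1.03 t 27.8
```

View pics/w12.png

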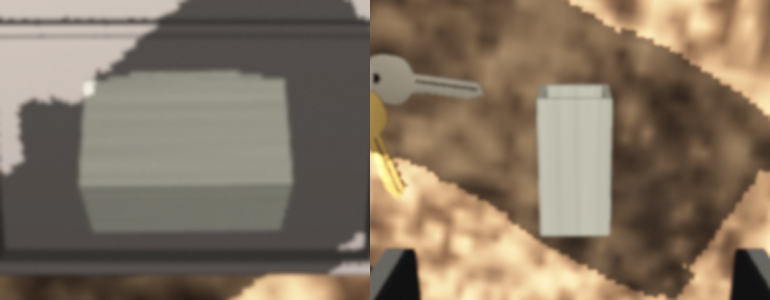

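On the left, all three angles are nested, with the long ridge at (78,185)–(293,183). On the right, the tube's top face has corners (537,98), (613,98), (610,236) and (540,236). The keys are clear of the finger path.

Run:
```python
from h import *
L=lambda n:(lambda f:(f["arr_0"],f["arr_1"],f["arr_2"]))(np.load(n))
C=L("pics/w12c.npz")
g=lambda l:[((a-370)/1.6667+130,b/1.6667+110) for a,b in l]
p=ray(C,g([(537,98),(613,98),(610,236),(540,236)]),.03)[:,:2]
print(p.mean(0))
for i in range(4):d=p[i]-p[i-1];print(np.linalg.norm(d),np.degrees(np.arctan2(d[1],d[0])))
k=370/160
g=lambda l:[(a/k+170,b/(300/130)+130) for a,b in l]
angle2(L("pics/w11c.npz"),g([(78,185),(293,183)]),g([(85,80),(286,78)]),g([(93,231),(281,229)]),.026,1)
go(*p.mean(0),.014,10.6)
```

```text
[ 0.42757642 -0.01883094]
0.060483485849638925 100.57815515701733
0.03004742998107815 10.586230354190421
0.06048673866138959 -79.38029699454076
0.03009129145746011 -169.4199447013105
ridge [0.4916 0.2773] len 67.7 yaw -23.8
e1 [0.5031 0.3028] len 68.3 yaw -23.7
e2 [0.4807 0.2519] len 68.0 yaw -23.7
feet mid [0.4919 0.2774] w 0.055572182844499066
d=[ 1.5 -0.6 83.4] turn=-0.0 cur yaw 10.6 zv [ 0.  0. -1.] j6 1.03 t 27.8
```

Request:
drive_tool(
  deltas=[
    [1,[1.5,-0.6,27],[0,0,0]],
    [1,[0,0,27],[0,0,0]],
    [1,[0,0,20],[0,0,0]],
    [1,[0,0,9],[0,0,0]],
    [1,[0,0,0],[0,0,0]],
    [0,[0,0,0],[0,0,0]],
    [0,[0,0,0],[0,0,0]],
    [0,[0,0,0],[0,0,0]],
    [0,[0,0,0],[0,0,0]],
    [0,[0,0,0],[0,0,0]],
    [0,[0,0,0],[0,0,0]],
  ],
  force=40,
)

```text
time: 29.18
tcp_pos: [0.4281, -0.0191, 0.0149]
tool_rot: [0.638, 0.77, 0.0, 0.001]
contact_force: [-0.2, -0.1, 6.1]
width: 0.0291
grip_force: 40.8
```

Run:
```python
from h import *
go(.5229,.3470,.13,65.9)
```

```text
d=[ 342.   161.4 -115.1] turn=-55.2 cur yaw 10.7 zv [ 0.001 -0.    -1.   ] j6 1.03 t 29.2
```

Request:
drive_tool(
  deltas=[
    [0,[0,0,-15],[0,0,0]],
    [0,[0,0,-30],[0,0,0]],
    [0,[0,0,-35],[0,0,0]],
    [0,[0,0,-35],[0,0,0]],
    [0,[38,18,0],[0,0,0]],
    [0,[38,18,0],[0,0,0]],
    [0,[38,18,0],[0,0,0]],
    [0,[38,18,0],[0,0,0]],
    [0,[38,18,0],[0,0,0]],
    [0,[38,18,0],[0,0,0]],
    [0,[38,18,0],[0,0,0]],
    [0,[38,18,0],[0,0,0]],
    [0,[38,17.4,0],[0,0,0]],
    [0,[0,0,0],[0,0,-9.2]],
    [0,[0,0,0],[0,0,-9.2]],
    [0,[0,0,0],[0,0,-9.2]],
    [0,[0,0,0],[0,0,-9.2]],
    [0,[0,0,0],[0,0,-9.2]],
    [0,[0,0,0],[0,0,-9.2]],
    [0,[0,0,0],[0,0,0]],
  ],
)

```text
time: 31.68
tcp_pos: [0.5225, 0.3472, 0.1299]
tool_rot: [0.209, 0.978, 0.0, 0.0]
contact_force: [-0.2, 0.6, -0.6]
width: 0.0289
grip_force: 40.1
```

Run:
```python
from h import *
go(.5229,.3470,.028,65.9)
```

```text
d=[ -0.4  -0.  101.9] turn=-0.0 cur yaw 65.9 zv [ 0.  0. -1.] j6 0.80 t 31.7
```

Request:
drive_tool(
  deltas=[
    [0,[0,0,30],[0,0,0]],
    [0,[0,0,30],[0,0,0]],
    [0,[0,0,26],[0,0,0]],
    [0,[0,0,10],[0,0,0]],
    [0,[0,0,4],[0,0,0]],
    [0,[0,0,1.5],[0,0,0]],
    [0,[0,0,0],[0,0,0]],
    [0,[0,0,0],[0,0,0]],
  ],
)

```text
time: 32.67
tcp_pos: [0.523, 0.3473, 0.0286]
tool_rot: [0.209, 0.978, 0.0, 0.0]
contact_force: [-0.4, -0.8, -0.1]
width: 0.029
grip_force: 40.1
```

Request:
drive_tool(
  deltas=[
    [0,[0,0,1],[0,0,0]],
    [0,[0,0,0.5],[0,0,0]],
    [0.42,[0,0,0],[0,0,0]],
    [0.5,[0,0,0],[0,0,0]],
    [0.5,[0,0,0],[0,0,0]],
    [0.5,[0,0,-15],[0,0,0]],
    [0.5,[0,0,-30],[0,0,0]],
    [0.5,[0,0,-40],[0,0,0]],
    [1,[0,0,-40],[0,0,0]],
    [1,[30,0,-20],[0,0,0]],
    [1,[30,0,0],[0,0,0]],
    [1,[0,0,0],[0,0,0]],
    [1,[0,0,0],[0,0,0]],
  ],
)

```text
time: 34.3
tcp_pos: [0.4682, 0.3716, 0.1719]
tool_rot: [0.209, 0.978, 0.0, 0.0]
contact_force: [0.4, 0.5, 0.4]
width: 0.0856
grip_force: 0.0
```

Run:
```python
from h import *
im,C=cam("wrist");cv2.imwrite("pics/w13.png",cv2.resize(im,None,fx=1.5,fy=1.5))
```

```text
(no output)
```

View pics/w13.png

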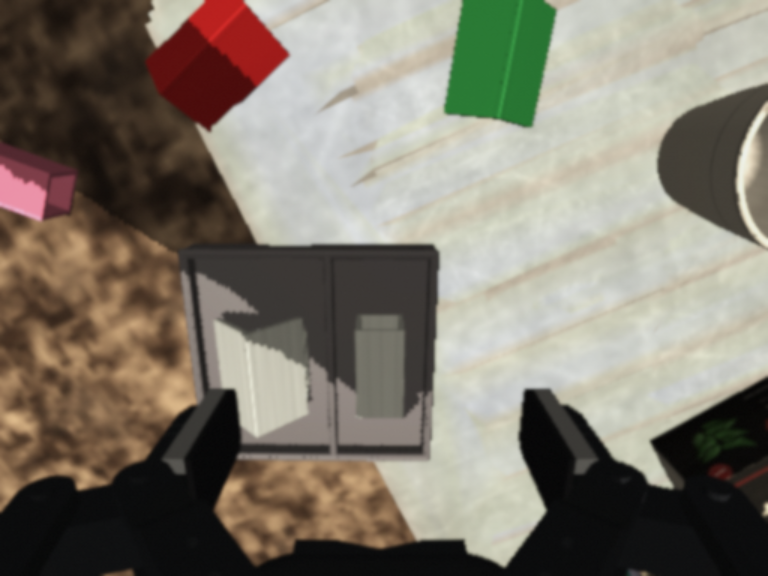

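The tube lies along the narrow bay at (380,365), and the nested stack stands in the wide bay around (263,375). The gripper is clear of both.

```bash
python3 -c "
from station import r
print(r.hand_in())"
```

```text
the job is handed in; nothing more can be done
None
```

I handed the job in after about 34 s of the 109 s: the three angles are nested in the middle of the wide bay (short, mid, long from the bottom), the square tube lies along the narrow bay, and I didn't touch anything else.

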